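# Swap specimens at the inspection camera

### The arm

A 6-joint arm with a two-finger parallel gripper is mounted at the origin on the work surface. World frame = base frame: x ahead of the robot, y to its left, z up, the work surface at z = 0. Lengths are in m, angles in rad, forces in N, time in s.
With the tool pointing down it reaches from about 0.25 to 0.775 m from the base axis. Payload 4 kg.
Tool frame: the origin (TCP) lies midway between the tips of the shut fingers; the grasp point (between the pads) lies 19 mm behind it (grip_point_offset is the distance from the TCP to the grasp point, in m); z points along the fingers, y is the line along which they close (so a half turn about z gives the same grasp; the last joint's range is limited). The gripper opens to 94 mm and grips with 3 to 60 N. Pads are 16 mm wide; open, the fingers measure 119 mm over their backs; the gripper's body (75 mm by 177 mm) begins 78 mm behind the grasp point.
Start: joints at [-1.414, 0.087, 1.371, -0, 1.684, -0.103], TCP at [0.141, -0.532, 0.206] pointing down, gripper open.
Joint ranges: [-3.1, 3.1], [-0.76, 2.03], [0.27, 2.55], [-1.08, 4.22], [0.17, 2.65], [-2.57, 2.57]. Speed limits (rad/s): [2.79, 2.79, 3.14, 3.14, 3.14, 3.14].

### API

Orientations are given as [roll, pitch, yaw] about the fixed x, y, z axes, in that order (R = Rz(yaw) Ry(pitch) Rx(roll)).
In Python, from bench import * gives the robot as it stands.
- The arm moves only by the tool carry_out, never from a script. Its argument "commands" is a list of rows, each a list of 6 numbers: the shift along the tool's x, y, z in m, then the turn, a rotation vector about the tool's x, y, z in rad. In form: [[tx, ty, tz, rx, ry, rz], ...]. A call has exactly 5 rows; each row is the pose to reach, as a shift and turn from the pose commanded when the call began, along the tool's axes at that moment; what a row does not reach only later rows make up. A row lasts 1/10 s, in which the tool goes at most 50 mm and 8.59 degrees, less where a joint would pass 70% of its speed; a pose out of reach is approached as far as the arm can. A call with a gripper value outside its range is refused whole. "jaw" is the opening, from 0 (shut) to 1 (fully open), set as the call begins (left out, the last holds). The fingers move at their own pace and stop on an object; the grip force is fixed at half the most. Time passes only in rows, so rows that repeat a pose let the fingers close, or fill a call up. It gives the time, the measured TCP pose, the force, the opening and the grip force at its end, in the units of the state.
- get_obs(): the state, without advancing time (a new reading comes with each control period).
- snapshot(name): name is "scene" or "top"; returns a dict with "img" (400x640x3 uint8, red, green, blue), "range_z" (400x640 float32, m along the optical axis (not along the pixel's ray), 0 where there is no reading), "fx", "fy", "cx", "cy" (pixels), "R" (3x3) and "t" (3): a world point X has camera coordinates R X + t. Camera axes: x right, y down, z forward; pixel columns grow to the right and rows downward; lengths in m; the calibration is good to about 2 mm. A picture is of the moment at which its call begins.
- close_job(): hands the job in; it is judged then, once.
The state is a dict: "time": time; "joint_positions": joint angles; "qvel": joint speeds; "joint_torque": joint torques, N m; "tool_pos": TCP position; "ee_rot": TCP orientation; "wrist_force": force on the tool from outside, world axes, zero at the start; "wrist_torque": the same for the moment, N m; "width": finger opening in m; "finger_force": force on a finger pad.
Only numpy, scipy, OpenCV 4.12 (cv2) and the standard library are available. Lean on these libraries where they do the work, as an engineer would, in place of code of your own. Each camera call takes 0.05 s, during which the arm holds its last target. There are 200 camera calls.

### The job

Put the specimen block that has just been viewed (the one standing alone on the bench) back upright into the free place of the tray's row, set down rather than dropped, and let go of it. Then take the tall block with the beetle out of the tray and hold it up to the inspection camera: its middle 11 cm straight in front of the lens on the lens's line of sight (which slopes down), beetle side square to the lens, beetle head up. Finish while still holding it there motionless, nothing but the gripper carrying it; leave the other blocks standing in the tray, do not knock the camera, and leave the dishes, pen cup and slide carton alone.

Things in the scene. Friction and masses are not known exactly. Their poses are not given: they have to be found in the camera images.
- tray: Fixed grey open tray, outer 68 x 136 x 30 mm high, walls and floor 5 mm. Origin: centre of underside, on the bench; x across the row, y along it. Four places without dividers at x = 0, y = -46.5, -15.5, 15.5, 46.5 mm; three hold tall_block, short_block_a and short_block_b in any order (axes along the tray's, within 1 mm), one is free.
- free_place (a point): Centre of the free place, on the tray's inner floor (a white paper inlay 52 x 24 mm, 0.7 mm thick, look only, lies there). Axes as the tray's.
- viewed_block: The block just viewed, standing alone on the bench: clear acrylic with white backing and a round fossil in it, 50 mm wide (x) x 25 mm thick (y) x 66 mm tall (z), about 0.1 kg. Origin: centre of its underside. In the tray its x axis goes across the row, either face forward.
- tall_block: Clear acrylic block with a dark beetle in it, 50 (x) x 25 (y) x 90 (z) mm, 0.13 kg, standing in the tray, 24 mm taller than its neighbours. Origin: centre of underside; z up (beetle's head up). Beetle side: the +y face; the -y face is a 5 mm white backing, a white stripe seen from above. The narrow sides (x = +-25 mm) can be gripped above the tray's walls.
- tall_centre (a point): The middle of the tall block, 45 mm above its underside, on its z axis. Axes as the block's.
- short_block_a: Neighbour block with a shell in it, clear acrylic with white backing, 50 (x) x 25 (y) x 66 (z) mm, in the tray; stays there. Origin: centre of its underside.
- short_block_b: Neighbour block with a cone in it, same size and make as short_block_a, in the tray; stays there. Origin: centre of its underside.
- cam_head: Fixed inspection camera: black lens barrel, 32 mm across, on a white 46 mm box, looking 20 degrees down, roughly to the robot. Origin: centre of the lens front, 240 mm above the bench. It looks along its -x; y level, z up, square to the sight line. The block's middle belongs at (-110, 0, 0) mm here, its y axis along this +x, its z along this z.
- cam_stand: Stand of the camera: white foot 110 x 110 x 14 mm from 10 mm in front of to 100 mm behind the origin, steel post of 20 mm diameter 75 mm behind it. Origin: on the bench straight below the centre of the lens's front; the lens faces its -x side. Fixed.
- petri_stack: Bystander: stack of three Petri dishes, 90 mm across, 45 mm high. Origin: centre of its underside.
- pen_cup: Bystander: green cup with pens, 74 mm across the rim, 95 mm high, pens to 150 mm. Origin: centre of its underside.
- slide_carton: Bystander: white and red carton of slides, 55 x 85 x 32 mm high. Origin: centre of its underside.
Not all that is in view belongs to the job. What is shaped like the viewed_block but green or turquoise is not meant.

How it is judged:
On the way:
1. the viewed block stands in the free place, let go, while the tall block is still in the tray (horizontal distance between viewed_block and free_place below 0.01 m and z of viewed_block in the frame of tray between 0.002 and 0.009 m and angle between viewed_block's own z axis and vertical below 0.12 rad and angle between the y axis of viewed_block and the y axis of tray, either way round below 0.2 rad and contact force between the fingers and viewed_block below 0.2 N and distance of tall_block from where it was at the start of the episode below 0.012 m), for 0.2 s.
At the end, for the whole second after the job is handed in: Tall block held still by the fingers alone: middle 90-130 mm before the lens, within 18 mm of its axis, y and z axes within 0.2 rad of the head's x and z. Viewed block let go in the free place (10 mm, 0.12 rad upright, 0.2 rad square), on the floor; short blocks within 12 mm of their starts (x of tall_centre in the frame of cam_head between -0.13 and -0.09 m and y of tall_centre in the frame of cam_head between -0.018 and 0.018 m and z of tall_centre in the frame of cam_head between -0.018 and 0.018 m and angle between the y axis of tall_block and the x axis of cam_head, either way round below 0.2 rad and angle between the z axis of tall_block and the z axis of cam_head, either way round below 0.2 rad and angle between tall_block's own y axis and vertical below 1.5 rad and angle between tall_block's own z axis and vertical below 0.75 rad and height (world z) of tall_block above 0.1 m and contact force between the fingers and tall_block above 2 N and contact force between tall_block and cam_stand below 0.1 N and linear speed of tall_block below 0.02 m/s and angular speed of tall_block below 0.1 rad/s and horizontal distance between viewed_block and free_place below 0.01 m and z of viewed_block in the frame of tray between 0.002 and 0.009 m and angle between each of viewed_block, short_block_a, short_block_b's own z axis and vertical below 0.12 rad and angle between the y axis of viewed_block and the y axis of tray, either way round below 0.2 rad and contact force between the fingers and viewed_block below 0.2 N and distance of each of short_block_a, short_block_b from where it was at the start of the episode below 0.012 m); the arm keeps its last pose, push and grip.
It fails at once if a bystander (dishes, pen cup, slide carton) is shifted by more than 20 mm (distance of any of petri_stack, pen_cup, slide_carton from where it was at the start of the episode above 0.02 m).
It fails at once if the camera is knocked (over 5 N) (contact force between cam_stand and anything else above 5 N).
It fails at once if a neighbour block is tipped over or pulled out of the tray (angle between any of short_block_a, short_block_b's own z axis and vertical above 0.5 rad or distance of any of short_block_a, short_block_b from where it was at the start of the episode above 0.04 m).
It fails at once if the viewed or the tall block is dropped (falls faster than 0.5 m/s out of the fingers) ((contact force between the fingers and viewed_block below 0.1 N and linear speed of viewed_block above 0.5 m/s) or (contact force between the fingers and tall_block below 0.1 N and linear speed of tall_block above 0.5 m/s)).
It also fails if it takes over 48 s, if anything falls off the work surface, if the arm or the gripper's body presses on something with over 40 N, if the wrist force passes 120 N, or if a joint passes its speed limit or range.

## Working session

There is one attempt and no reset: what is moved stays moved. The work goes in short steps, Python scripts to look and compute and a tool call to move; the robot and the scene stay as the last step left them, time stands still between calls to the robot, and variables do not carry over. Pictures are saved under pics/ and viewed, at most 12 in all, crops included, and the job is handed in when it is done.

Besides the shell and the picture viewer there is one more tool, called by a JSON object that holds its "api" and its "payload". carry_out: Moves the arm, as the interface text tells. Its arguments: {"type":"object","properties":{"commands":{"type":"array","items":{"type":"array","items":{"type":"number"}}},"jaw":{"type":"number"}},"required":["commands"]}

```bash
mkdir -p pics; ls; python3 - <<'E'
from bench import *
import cv2,numpy as np
for n in("scene","top"):
    s=snapshot(n); cv2.imwrite(f"pics/{n}0.png",s["img"][...,::-1]); np.savez(f"{n}0.npz",**s)
    print(n,s["fx"],s["cx"],s["cy"],(-s["R"].T@s["t"]).round(3),s["R"].round(3).tolist())
o=get_obs();print({k:np.round(v,3).tolist() for k,v in o.items()})
E
```

```text
pics
scene 436.6019980996997 316.1755097687547 195.75156377757637 [1.473 0.348 0.81 ] [[-0.389, 0.921, 0.008], [0.506, 0.22, -0.834], [-0.77, -0.32, -0.552]]
top 499.0932447092127 320.45285029263005 200.09901063757803 [ 0.382 -0.008  1.516] [[0.029, -1.0, 0.009], [-0.99, -0.029, -0.139], [0.139, -0.004, -0.99]]
{'time': 0.1, 'joint_positions': [-1.414, 0.088, 1.372, -0.0, 1.684, -0.103], 'qvel': [0.001, -0.001, -0.002, -0.0, 0.001, -0.0], 'joint_torque': [0.003, -34.125, -30.33, 0.072, 0.03, -0.0], 'tool_pos': [0.141, -0.531, 0.204], 'ee_rot': [-3.14, -0.0, 0.26], 'wrist_force': [-0.126, 0.132, -0.322], 'wrist_torque': [0.039, 0.027, 0.05], 'finger_force': 0.0, 'width': 0.094}
```

View pics/scene0.png

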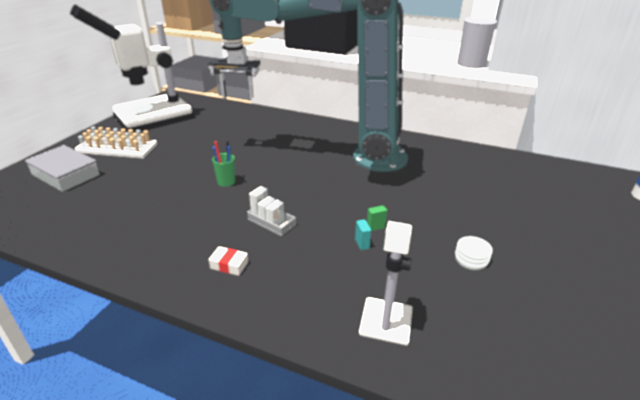

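View pics/top0.png

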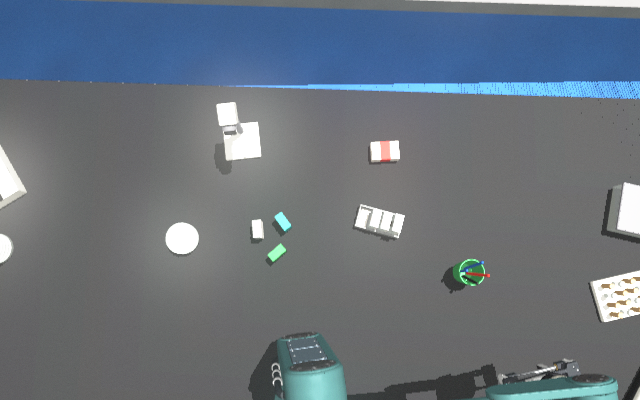

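The scene picture shows the tray with blocks at (270,210), turquoise (363,235) and green (377,217) decoys, and the camera at (397,250). In the top picture the tray is at (380,222). The candidates are white (257,230), turquoise (283,221) and green (277,253). White fits, being white-backed and neither green nor turquoise. I'll confirm it in a crop.

```bash
python3 - <<'E'
import cv2
t=cv2.imread("pics/top0.png"); s=cv2.imread("pics/scene0.png")
a=cv2.resize(t[195:270,245:300],None,fx=5,fy=5,interpolation=cv2.INTER_CUBIC)
b=cv2.resize(t[195:250,345:415],None,fx=7,fy=7,interpolation=cv2.INTER_CUBIC)
import numpy as np
o=np.zeros((400,790,3),np.uint8);o[:375,:275]=a;o[:385,290:780]=b;cv2.imwrite("pics/c1.png",o)
c=cv2.resize(s[180:240,240:305],None,fx=6,fy=6,interpolation=cv2.INTER_CUBIC)
d=cv2.resize(s[195:345,350:420],None,fx=4,fy=4,interpolation=cv2.INTER_CUBIC)
o=np.zeros((600,700,3),np.uint8);o[:360,:390]=c;o[:600,410:690]=d;cv2.imwrite("pics/c2.png",o)
E
```

```text
(no output)
```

View pics/c1.png

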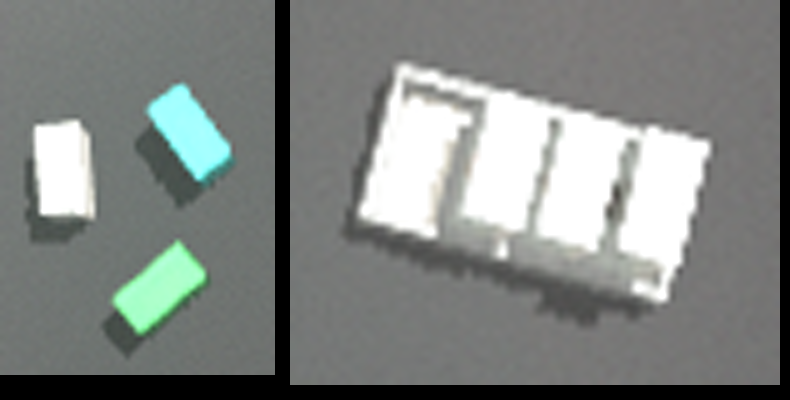

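View pics/c2.png

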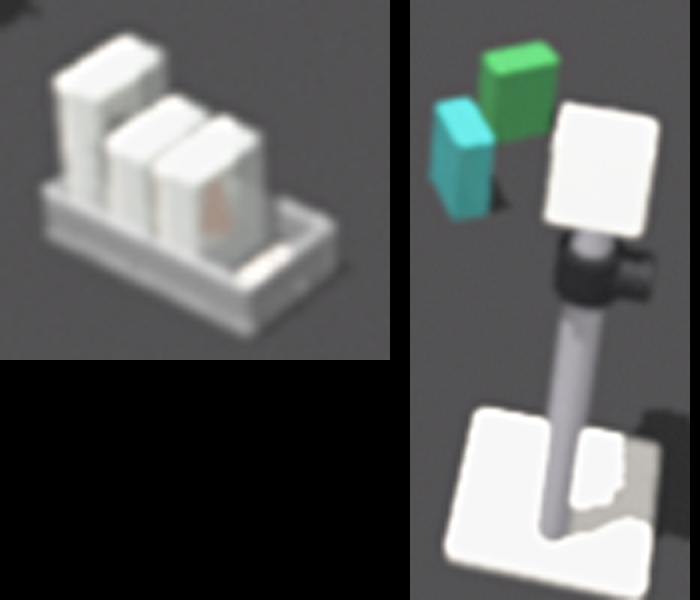

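The crop confirms white at (257,230) as the viewed block. The free place, with its paper inlay, is at the tray's left end in the top view (about 365,218). The tall block is at the right end. Next I'll measure with depth.

```bash
cat > h.py <<'E'
import numpy as np,cv2
def cloud(s):
    z=s["range_z"];v,u=np.mgrid[:z.shape[0],:z.shape[1]]
    P=np.stack([(u-s["cx"])/s["fx"]*z,(v-s["cy"])/s["fy"]*z,z],-1)
    W=(P-s["t"])@s["R"]; W[z<=0]=np.nan
    return W
def pix(s,X):
    c=np.asarray(X)@s["R"].T+s["t"]; return np.stack([s["fx"]*c[...,0]/c[...,2]+s["cx"],s["fy"]*c[...,1]/c[...,2]+s["cy"]],-1)
def rect(W,box,zr):
    x0,x1,y0,y1=box
    m=(W[...,0]>x0)&(W[...,0]<x1)&(W[...,1]>y0)&(W[...,1]<y1)&(W[...,2]>zr[0])&(W[...,2]<zr[1])
    p=W[m]; r=cv2.minAreaRect(p[:,:2].astype(np.float32)*1000)
    return len(p),p.mean(0).round(4).tolist(),np.round(r[0],1).tolist(),np.round(r[1],1).tolist(),round(r[2],1)
E
python3 - <<'E'
from h import *
T=dict(np.load("top0.npz"));S=dict(np.load("scene0.npz"))
for n,s in(("top",T),("scene",S)):
    W=cloud(s)
    if n=="top":
        for u,v in((257,230),(380,222),(228,114),(242,150),(182,239),(470,272),(385,152),(277,253),(283,221)):print(u,v,W[v,u].round(3))
        c=W[230,257];t=W[222,380];k=W[114,228]
    b=lambda c,d:(c[0]-d,c[0]+d,c[1]-d,c[1]+d)
    print(n,"viewed",rect(W,(c[0]-.05,c[0]+.05,c[1]-.03,c[1]+.035),(.058,.075)))
    print("tray all",rect(W,b(t,.1),(.012,.2)))
    print("tray rim",rect(W,b(t,.1),(.024,.036)))
    print("short tops",rect(W,b(t,.1),(.064,.078)))
    print("tall top",rect(W,b(t,.1),(.088,.103)))
    print("foot",rect(W,b(k,.2),(.009,.02)))
    print("head",rect(W,b(k,.15),(.2,.35)))
    print("turq",rect(W,(.33,.45,.07,.14),(.05,.08)))
    q=W[(abs(W[...,0]-k[0])<.15)&(abs(W[...,1]-k[1])<.15)&(W[...,2]>.03)]
    print(q.min(0),q.max(0))
E
```

```text
257 230 [0.493 0.168 0.064]
380 222 [ 0.53  -0.194  0.034]
228 114 [0.773 0.23  0.275]
242 150 [0.742 0.231 0.013]
182 239 [0.462 0.39  0.041]
470 272 [ 0.39  -0.47   0.005]
385 152 [ 0.744 -0.207  0.034]
277 253 [0.428 0.107 0.066]
283 221 [0.521 0.093 0.061]
top viewed (155, [0.4959, 0.1688, 0.0656], [496.0, 169.4], [50.7, 26.0], 8.5)
tray all (822, [0.5274, -0.1981, 0.0594], [561.9, -203.6], [145.2, 130.8], 75.9)
tray rim (179, [0.5282, -0.1758, 0.0295], [533.1, -191.6], [136.1, 68.8], 76.1)
short tops (304, [0.5329, -0.1931, 0.0703], [530.1, -206.0], [86.2, 51.1], 76.7)
tall top (153, [0.5218, -0.2371, 0.0948], [521.8, -237.1], [26.1, 49.9], 76.6)
foot (974, [0.7602, 0.2304, 0.0137], [764.1, 236.6], [358.0, 364.8], 87.3)
head (567, [0.7623, 0.2312, 0.2732], [765.7, 233.6], [86.8, 46.4], 8.2)
turq (152, [0.4285, 0.1081, 0.0653], [429.3, 108.3], [25.3, 49.8], 42.3)
[0.72248308 0.20903536 0.03208289] [0.81169166 0.26000758 0.29446306]
scene viewed (11, [0.4972, 0.1612, 0.0666], [496.7, 160.5], [18.5, 56.6], 76.0)
tray all (1190, [0.5442, -0.1923, 0.0513], [536.5, -189.9], [139.2, 72.5], 77.0)
tray rim (275, [0.5517, -0.1782, 0.0296], [536.0, -189.9], [139.1, 70.2], 77.6)
short tops (301, [0.537, -0.1967, 0.0715], [532.1, -204.8], [89.7, 53.4], 78.1)
tall top (122, [0.5268, -0.2335, 0.0953], [523.7, -235.4], [29.9, 52.5], 77.5)
foot (1547, [0.7792, 0.2376, 0.0147], [772.5, 235.9], [113.0, 109.8], 8.1)
head (1114, [0.8001, 0.2426, 0.2546], [775.6, 236.2], [88.6, 54.2], 18.5)
turq (157, [0.4326, 0.1116, 0.0629], [429.9, 110.2], [31.3, 52.2], 41.3)
[0.73090712 0.21141452 0.03029134] [0.82004355 0.27337788 0.29194596]
```

```bash
python3 - <<'E'
from h import *
T=dict(np.load("top0.npz"));S=dict(np.load("scene0.npz"))
W=cloud(T);V=cloud(S)
print("viewed",rect(W,(.44,.55,.13,.21),(.063,.075)))
m=T["img"].astype(int).min(-1)
print("foot top",rect(np.where((m>150)[...,None],W,np.nan),(.65,.9,.15,.32),(.006,.022)))
for n,C,I in(("top",W,T["img"]),("scene",V,S["img"])):
    k=(abs(C[...,0]-.75)<.13)&(abs(C[...,1]-.235)<.09)&(C[...,2]>.18)
    br=I.max(-1)
    for nm,mm in(("black",k&(br<90)),("white",k&(br>190))):
        p=C[mm]
        if len(p):print(n,nm,len(p),p.min(0).round(3),p.max(0).round(3),p.mean(0).round(3))
a=cv2.resize(T["img"][95:170,205:275],None,fx=5,fy=5,interpolation=cv2.INTER_CUBIC)
b=T["img"][205:245,350:410].astype(float); b=np.clip((b-150)*2.4,0,255).astype(np.uint8)
b=cv2.resize(b,None,fx=7,fy=7,interpolation=cv2.INTER_NEAREST)
c=S["img"][180:235,243:305].astype(float); c=np.clip((c-120)*1.9,0,255).astype(np.uint8)
c=cv2.resize(c,None,fx=5,fy=5,interpolation=cv2.INTER_NEAREST)
o=np.zeros((590,790,3),np.uint8);o[:375,:350]=a;o[:280,365:785]=b;o[300:575,365:675]=c
cv2.imwrite("pics/c3.png",o[...,::-1])
E
```

```text
viewed (129, [0.4965, 0.1686, 0.0665], [496.1, 169.2], [50.6, 25.0], 7.9)
foot top (1033, [0.7635, 0.2291, 0.0135], [805.4, 246.6], [184.5, 124.3], 8.4)
top white 491 [0.722 0.209 0.239] [0.812 0.26  0.294] [0.767 0.232 0.276]
scene black 326 [0.79  0.224 0.201] [0.82  0.273 0.232] [0.81  0.249 0.221]
scene white 701 [0.731 0.211 0.232] [0.815 0.263 0.292] [0.795 0.239 0.272]
```

View pics/c3.png

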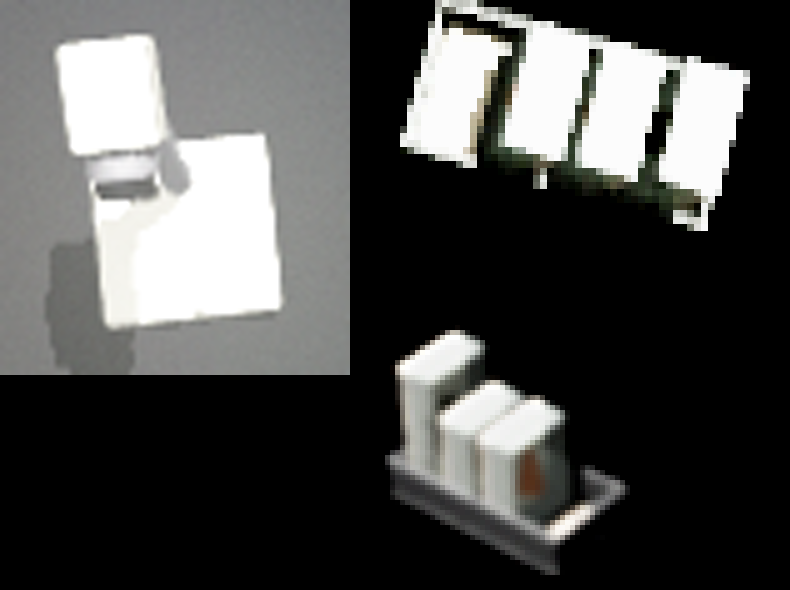

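The camera's lens faces -x (barrel tip near (230,133) in the top view), with yaw about 8°. The free place is at the +y end. The tall block's +y-world face looks dark, so the beetle is probably there; I'll check once it's lifted. Moving now.

{"api": "carry_out", "payload": {"commands": [[0.523,-0.586,0.05,0,0,-1.449],[0.523,-0.586,0.05,0,0,-1.449],[0.523,-0.586,0.05,0,0,-1.449],[0.523,-0.586,0.05,0,0,-1.449],[0.523,-0.586,0.05,0,0,-1.449]], "jaw": 1}}

```text
time: 0.6
tool_pos: [0.2543, -0.307, 0.1889]
ee_rot: [-3.141, -0.001, 1.015]
wrist_force: [-0.2, 0.8, 0.7]
width: 0.0944
finger_force: 0.0
```

```bash
cat > go.py <<'E'
import sys,numpy as np
from scipy.spatial.transform import Rotation as Ro
from bench import *
# usage: go.py x y z yaw_deg [tilt rows if given: full inspect pose]
o=get_obs();p=np.array(o["tool_pos"]);R=Ro.from_euler("xyz",o["ee_rot"])
def delta(t,Rt): return np.r_[R.inv().apply(np.array(t)-p),(R.inv()*Rt).as_rotvec()].round(4)
def down(yaw): return Ro.from_euler("xyz",[180,0,yaw],degrees=True)
if __name__=="__main__":
    a=list(map(float,sys.argv[1:]))
    print(round(o["time"],2),p.round(4),np.round(o["ee_rot"],3),round(o["width"],4),np.round(o["finger_force"],1),np.round(o["wrist_force"],1))
    if a: print(delta(a[:3],down(a[3])).tolist())
E
python3 go.py .496 .169 .15 97.9
```

```text
0.6 [ 0.2543 -0.307   0.1889] [-3.141e+00 -1.000e-03  1.015e+00] 0.0944 0.0 [-0.2  0.8  0.7]
[0.5318, -0.0458, 0.0392, -0.0001, -0.0006, -0.6937]
```

{"api": "carry_out", "payload": {"commands": [[0.53,-0.046,0.039,0,0,-0.69],[0.53,-0.046,0.039,0,0,-0.69],[0.53,-0.046,0.039,0,0,-0.69],[0.53,-0.046,0.039,0,0,-0.69],[0.53,-0.046,0.039,0,0,-0.69]]}}

```text
time: 1.1
tool_pos: [0.3682, -0.0852, 0.171]
ee_rot: [3.141, 0.0, 1.704]
wrist_force: [0.8, -0.6, -0.7]
width: 0.0939
finger_force: 0.0
```

```bash
python3 go.py .496 .169 .13 97.9
```

```text
1.1 [ 0.3682 -0.0852  0.171 ] [3.141 0.    1.704] 0.0939 0.0 [ 0.8 -0.6 -0.7]
[0.2349, 0.1605, 0.041, 0.0004, 0.0005, -0.0044]
```

{"api": "carry_out", "payload": {"commands": [[0.04,0.027,0.01,0,0,-0.004],[0.08,0.055,0.02,0,0,-0.004],[0.12,0.082,0.03,0,0,-0.004],[0.16,0.109,0.035,0,0,-0.004],[0.195,0.133,0.038,0,0,-0.004]]}}

```text
time: 1.6
tool_pos: [0.4746, 0.1256, 0.132]
ee_rot: [-3.14, 0.0, 1.705]
wrist_force: [0.5, -0.4, 0.5]
width: 0.0937
finger_force: 0.0
```

```bash
python3 go.py .496 .169 .13 97.9
```

```text
1.6 [0.4746 0.1256 0.132 ] [-3.14   0.     1.705] 0.0937 0.0 [ 0.5 -0.4  0.5]
[0.0401, 0.0271, 0.002, -0.0017, 0.0001, -0.0035]
```

{"api": "carry_out", "payload": {"commands": [[0.02,0.0135,0.001,0,0,-0.003],[0.04,0.027,0.002,0,0,-0.003],[0.04,0.027,0.002,0,0,-0.003],[0.04,0.027,0.002,0,0,-0.003],[0.04,0.027,0.002,0,0,-0.003]]}}

```text
time: 2.1
tool_pos: [0.4957, 0.1656, 0.1311]
ee_rot: [-3.141, 0.001, 1.706]
wrist_force: [-0.6, -0.5, -0.6]
width: 0.0939
finger_force: 0.0
```

```bash
python3 go.py .496 .169 .034 97.9; python3 - <<'E'
from bench import *
from h import *
s=snapshot("scene");u=pix(s,[[.496,.169,.05]])[0].astype(int)
I=s["img"][u[1]-70:u[1]+60,u[0]-70:u[0]+90]
cv2.imwrite("pics/v1.png",cv2.resize(I,None,fx=4,fy=4,interpolation=cv2.INTER_CUBIC)[...,::-1])
E
```

```text
2.1 [0.4957 0.1656 0.1311] [-3.141e+00  1.000e-03  1.706e+00] 0.0939 0.0 [-0.6 -0.5 -0.6]
[0.0034, 0.0008, 0.0971, -0.0007, 0.0006, -0.0027]
```

View pics/v1.png

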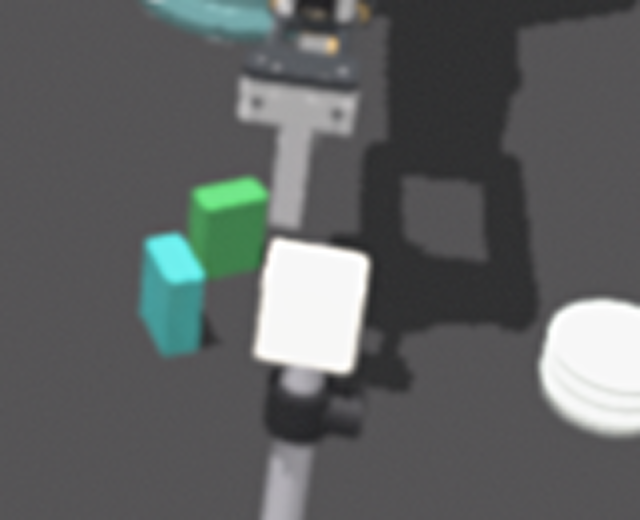

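The block is hidden behind the camera head in this view. The gripper, at (300,120) in the crop, straddles it in line, clear of the green and turquoise ones. Descending.

{"api": "carry_out", "payload": {"commands": [[0.003,0.001,0.02,0,0,-0.003],[0.003,0.001,0.045,0,0,-0.003],[0.003,0.001,0.07,0,0,-0.003],[0.003,0.001,0.09,0,0,-0.003],[0.003,0.001,0.097,0,0,-0.003]]}}

```text
time: 2.65
tool_pos: [0.4949, 0.1682, 0.0321]
ee_rot: [-3.137, 0.001, 1.708]
wrist_force: [0.5, -0.0, -0.3]
width: 0.094
finger_force: 0.0
```

{"api": "carry_out", "payload": {"commands": [[0,0,0,0,0,0],[0,0,0,0,0,0],[0,0,0,0,0,0],[0,0,0,0,0,0],[0,0,0,0,0,0]], "jaw": 0.4}}

```text
time: 3.15
tool_pos: [0.4973, 0.1698, 0.0351]
ee_rot: [3.14, -0.0, 1.71]
wrist_force: [0.6, -0.4, -0.9]
width: 0.0572
finger_force: 0.0
```

{"api": "carry_out", "payload": {"commands": [[0,0,0,0,0,0],[0,0,0,0,0,0],[0,0,0,0,0,0],[0,0,0,0,0,0],[0,0,0,0,0,0]]}}

```text
time: 3.65
tool_pos: [0.4974, 0.1698, 0.0349]
ee_rot: [3.14, -0.0, 1.71]
wrist_force: [1.6, 0.5, 3.6]
width: 0.0497
finger_force: 29.9
```

```bash
python3 go.py .496 .169 .13 97.9
```

```text
3.65 [0.4974 0.1698 0.0349] [ 3.14 -0.    1.71] 0.0497 29.9 [1.6 0.5 3.6]
[-0.0006, -0.0013, -0.0951, 0.0015, -0.0002, 0.0011]
```

{"api": "carry_out", "payload": {"commands": [[0,0,-0.01,0,0,0],[0,0,-0.035,0,0,0],[0,0,-0.065,0,0,0],[0,0,-0.095,0,0,0],[0,0,-0.115,0,0,0]]}}

```text
time: 4.15
tool_pos: [0.4968, 0.1696, 0.1514]
ee_rot: [3.141, 0.0, 1.71]
wrist_force: [0.2, 0.2, -1.1]
width: 0.0497
finger_force: 29.9
```

```bash
python3 go.py .5445 -.146 .15 76.3
```

```text
4.15 [0.4968 0.1696 0.1514] [3.141 0.    1.71 ] 0.0497 29.9 [ 0.2  0.2 -1.1]
[-0.3191, 0.0036, 0.0015, 0.0009, 0.0, 0.3781]
```

{"api": "carry_out", "payload": {"commands": [[-0.02,0,0,0,0,0.04],[-0.05,0.001,0,0,0,0.08],[-0.085,0.001,0,0,0,0.12],[-0.125,0.002,0,0,0,0.16],[-0.165,0.002,0,0,0,0.2]]}}

```text
time: 4.65
tool_pos: [0.5208, 0.0053, 0.1489]
ee_rot: [-3.14, 0.0, 1.509]
wrist_force: [0.1, -0.4, -0.8]
width: 0.0498
finger_force: 29.9
```

```bash
python3 go.py .5445 -.146 .15 76.3
```

```text
4.65 [0.5208 0.0053 0.1489] [-3.14   0.     1.509] 0.0498 29.9 [ 0.1 -0.4 -0.8]
[-0.1495, 0.033, -0.0011, -0.0019, 0.0003, 0.1772]
```

{"api": "carry_out", "payload": {"commands": [[-0.04,0.009,0,0,0,0.05],[-0.08,0.018,0,0,0,0.1],[-0.115,0.026,0,0,0,0.14],[-0.138,0.03,0,0,0,0.17],[-0.145,0.033,0,0,0,0.177]]}}

```text
time: 5.15
tool_pos: [0.5449, -0.1424, 0.1486]
ee_rot: [-3.139, 0.001, 1.329]
wrist_force: [-0.6, -0.5, -1.1]
width: 0.0498
finger_force: 29.9
```

{"api": "carry_out", "payload": {"commands": [[0,0,0,0,0,0],[0,0,0,0,0,0],[0,0,0,0,0,0],[0,0,0,0,0,0],[0,0,0,0,0,0]]}}

```text
time: 5.65
tool_pos: [0.5457, -0.1393, 0.1495]
ee_rot: [3.141, -0.0, 1.334]
wrist_force: [-0.7, -0.0, -0.5]
width: 0.0499
finger_force: 29.9
```

```bash
python3 go.py .5445 -.146 .04 76.3; python3 - <<'E'
from bench import *
from h import *
s=snapshot("scene");u=pix(s,[[.54,-.16,.1]])[0].astype(int)
I=s["img"][u[1]-40:u[1]+50,u[0]-60:u[0]+60]
cv2.imwrite("pics/v2.png",cv2.resize(I,None,fx=6,fy=6,interpolation=cv2.INTER_CUBIC)[...,::-1])
print(u); W=cloud(s); 
print(rect(W,(.48,.62,-.21,-.08),(.118,.18)), rect(W,(.48,.62,-.20,-.10),(.09,.112)))
E
```

```text
5.65 [ 0.5457 -0.1393  0.1495] [ 3.141 -0.     1.334] 0.0499 29.9 [-0.7 -0.  -0.5]
[-0.0068, 0.0004, 0.1095, 0.0001, -0.0, 0.0025]
[278 198]
(364, [0.5537, -0.1323, 0.1507], [547.7, -132.8], [27.6, 76.0], 60.8) (0, [nan, nan, nan], [0.0, 0.0], [0.0, 0.0], 0.0)h.py:13: RuntimeWarning: Mean of empty slice.
  return len(p),p.mean(0).round(4).tolist(),np.round(r[0],1).tolist(),np.round(r[1],1).tolist(),round(r[2],1)
  ret = um.true_divide(
```

View pics/v2.png

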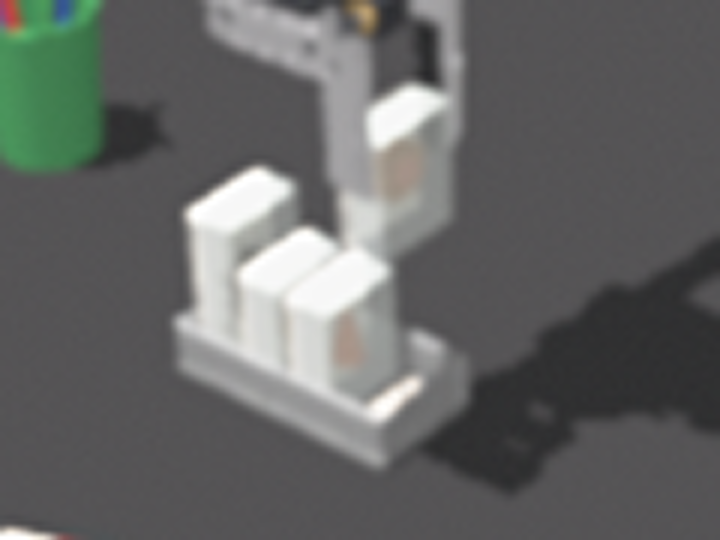

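The held fossil block hangs upright at crop (410,170), and the free place with its inlay is at (400,395). I'll check the held block's offset along the row relative to the neighbour's face in the same image.

```bash
python3 - <<'E'
from bench import *
from h import *
s=snapshot("scene");np.savez("s2.npz",**s);W=cloud(s);o=get_obs()
p=np.array(o["tool_pos"]);a=np.radians(76.3);x=np.array([np.cos(a),np.sin(a),0]);y=np.array([np.sin(a),-np.cos(a),0])
print(p.round(4))
D=W-p
def st(v0,v1,u0,u1):
    q=D[v0:v1,u0:u1].reshape(-1,3);print(np.nanmedian(q@x).round(4),np.nanpercentile(q@x,[10,90]).round(4),np.nanmedian(q@y).round(4),(np.nanmedian(q[:,2])+p[2]).round(3))
st(178,196,282,291)   # held face
st(208,218,275,282)   # neighbour face
k=(abs(D@y)<.05)&(W[...,2]>.024)&(W[...,2]<.036)&((D@x)>0)&((D@x)<.06)
q=D[k];print("end wall x range",np.percentile(q@x,[2,20,50,80,98]).round(4)); 
k=(abs(D@y)<.05)&(abs(W[...,2]-.17)<.03)&(abs(D@x)<.03);q=D[k]
k=(W[...,2]>.062)&(W[...,2]<.08)&(D@x<-.015)&(D@x>-.09)&(abs(D@y)<.04);q=D[k];print("short tops y",np.percentile(q@y,[2,50,98]).round(4))
E
```

```text
[ 0.5457 -0.1397  0.1495]
0.0127 [0.0107 0.0144] 0.0024 0.156
-0.0241 [-0.0261 -0.0223] 0.0 0.049
end wall x range [0.0013 0.0093 0.014  0.0158 0.0173]
short tops y [-0.0244  0.0065  0.0273]
```

{"api": "carry_out", "payload": {"commands": [[-0.003,0.0005,0,0,0,0],[-0.006,0.001,0.005,0,0,0.002],[-0.006,0.001,0.025,0,0,0.002],[-0.006,0.001,0.045,0,0,0.002],[-0.006,0.001,0.06,0,0,0.002]]}}

```text
time: 6.25
tool_pos: [0.5446, -0.1465, 0.0875]
ee_rot: [-3.14, -0.0, 1.33]
wrist_force: [-0.2, 0.3, -2.5]
width: 0.0498
finger_force: 29.9
```

{"api": "carry_out", "payload": {"commands": [[0,0,0.01,0,0,0],[0,0,0.02,0,0,0],[0,0,0.03,0,0,0],[0,0,0.037,0,0,0],[0,0,0.042,0,0,0]]}}

```text
time: 6.75
tool_pos: [0.5453, -0.1463, 0.0468]
ee_rot: [-3.141, 0.0, 1.331]
wrist_force: [-0.4, -0.1, -0.4]
width: 0.0498
finger_force: 29.9
```

```bash
python3 go.py .5445 -.146 .04 76.3
```

```text
6.75 [ 0.5453 -0.1463  0.0468] [-3.141  0.     1.331] 0.0498 29.9 [-0.4 -0.1 -0.4]
[0.0001, -0.0008, 0.0068, -0.0001, 0.0001, -0.0008]
```

{"api": "carry_out", "payload": {"commands": [[0,0,0.001,0,0,0],[0,0,0.002,0,0,0],[0,0,0.0035,0,0,0],[0,0,0.005,0,0,0],[0,0,0.006,0,0,0]]}}

```text
time: 7.25
tool_pos: [0.5454, -0.1464, 0.0414]
ee_rot: [3.141, 0.0, 1.331]
wrist_force: [0.1, -0.6, -1.2]
width: 0.0502
finger_force: 29.9
```

{"api": "carry_out", "payload": {"commands": [[0,0,0.0005,0,0,0],[0,0,0.001,0,0,0],[0,0,0.001,0,0,0],[0,0,0.001,0,0,0],[0,0,0.001,0,0,0]]}}

```text
time: 7.75
tool_pos: [0.5453, -0.1463, 0.0404]
ee_rot: [3.141, 0.0, 1.331]
wrist_force: [-0.4, -0.5, -0.6]
width: 0.0497
finger_force: 29.9
```

{"api": "carry_out", "payload": {"commands": [[0,0,0.0005,0,0,0],[0,0,0.001,0,0,0],[0,0,0.001,0,0,0],[0,0,0.001,0,0,0],[0,0,0.001,0,0,0]]}}

```text
time: 8.25
tool_pos: [0.5454, -0.1464, 0.0399]
ee_rot: [3.141, 0.0, 1.331]
wrist_force: [-2.2, 1.6, 3.6]
width: 0.0497
finger_force: 29.9
```

{"api": "carry_out", "payload": {"commands": [[0,0,0.0005,0,0,0],[0,0,0.001,0,0,0],[0,0,0.001,0,0,0],[0,0,0.001,0,0,0],[0,0,0.001,0,0,0]]}}

```text
time: 8.75
tool_pos: [0.5454, -0.1464, 0.0399]
ee_rot: [3.141, 0.0, 1.331]
wrist_force: [-3.2, 0.8, 8.0]
width: 0.05
finger_force: 29.9
```

{"api": "carry_out", "payload": {"commands": [[0,0,0,0,0,0],[0,0,0,0,0,0],[0,0,0,0,0,0],[0,0,0,0,0,0],[0,0,0,0,0,0]], "jaw": 0.9}}

```text
time: 9.25
tool_pos: [0.5452, -0.1463, 0.038]
ee_rot: [-3.141, 0.0, 1.331]
wrist_force: [-0.2, 0.6, -0.4]
width: 0.0834
finger_force: 0.0
```

{"api": "carry_out", "payload": {"commands": [[0,0,-0.01,0,0,0],[0,0,-0.03,0,0,0],[0,0,-0.06,0,0,0],[0,0,-0.085,0,0,0],[0,0,-0.09,0,0,0]]}}

```text
time: 9.75
tool_pos: [0.5476, -0.1471, 0.1331]
ee_rot: [3.133, 0.001, 1.331]
wrist_force: [1.0, 0.5, 0.1]
width: 0.0842
finger_force: 0.0
```

```bash
python3 - <<'E'
from bench import *
from h import *
s=snapshot("scene");W=cloud(s)
a=np.radians(76.3);x=np.array([np.cos(a),np.sin(a),0]);y=np.array([np.sin(a),-np.cos(a),0])
c=np.array([.5335,-.1912,0]);D=W-c
def grp(n,z0,z1,x0,x1):
    k=(W[...,2]>z0)&(W[...,2]<z1)&(D@x>x0)&(D@x<x1)&(abs(D@y)<.05);q=D[k];print(n,len(q),np.percentile(q@x,[3,50,97]).round(4),np.percentile(q@y,[3,50,97]).round(4),np.median(q[:,2]).round(4))
grp("viewed top",.063,.08,.031,.075)
grp("short1",.063,.08,-.001,.030);grp("short2",.063,.08,-.03,-.003);grp("tall top",.089,.102,-.075,-.02)
I=s["img"][165:250,225:325]
cv2.imwrite("pics/v3.png",cv2.resize(I,None,fx=6,fy=6,interpolation=cv2.INTER_CUBIC)[...,::-1])
E
python3 go.py .522 -.237 .15 76.3
```

```text
viewed top 131 [0.034  0.0494 0.0598] [-0.0249  0.001   0.0247] 0.0715
short1 115 [0.0025 0.0173 0.029 ] [-0.0237  0.0049  0.0262] 0.0721
short2 96 [-0.0262 -0.0147 -0.0035] [-0.0219  0.0062  0.027 ] 0.0722
tall top 110 [-0.0595 -0.0424 -0.0319] [-0.0213  0.0048  0.0266] 0.0961
9.8 [ 0.547  -0.147   0.1319] [3.135e+00 1.000e-03 1.331e+00] 0.0845 0.0 [ 1.  -0.2  0.3]
[-0.0934, -0.0028, -0.018, 0.0064, 0.0009, -0.0009]
```

View pics/v3.png

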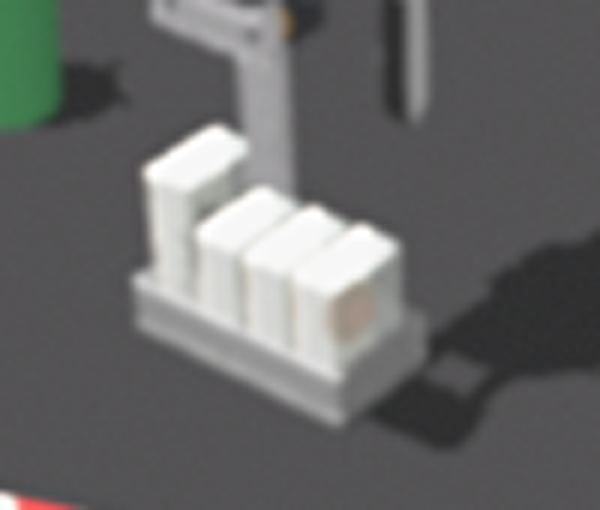

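The viewed block now stands in the free place at crop (345,290), level and spaced with its neighbours. Next is the tall block at (195,210).

{"api": "carry_out", "payload": {"commands": [[-0.02,-0.001,0,0,0,0],[-0.045,-0.001,0,0,0,0],[-0.07,-0.001,0,0,0,0],[-0.088,-0.001,0,0,0,0],[-0.093,-0.001,0,0,0,0]]}}

```text
time: 10.3
tool_pos: [0.5209, -0.2376, 0.1265]
ee_rot: [-3.139, -0.0, 1.329]
wrist_force: [0.0, 0.2, -0.8]
width: 0.0847
finger_force: 0.0
```

{"api": "carry_out", "payload": {"commands": [[0,0,0,0,0,0],[0,0,0,0,0,0],[0,0,0,0,0,0],[0,0,0,0,0,0],[0,0,0,0,0,0]]}}

```text
time: 10.8
tool_pos: [0.5224, -0.2358, 0.1284]
ee_rot: [3.141, 0.0, 1.332]
wrist_force: [-0.2, -0.4, 0.1]
width: 0.0843
finger_force: 0.0
```

```bash
python3 go.py .524 -.237 .045 76.3
```

```text
10.8 [ 0.5224 -0.2358  0.1284] [3.141 0.    1.332] 0.0843 0.0 [-0.2 -0.4  0.1]
[-0.0007, 0.0018, 0.0834, 0.0002, 0.0001, 0.0001]
```

{"api": "carry_out", "payload": {"commands": [[-0.001,0.002,0.015,0,0,0],[-0.001,0.002,0.035,0,0,0],[-0.001,0.002,0.055,0,0,0],[-0.001,0.002,0.075,0,0,0],[-0.001,0.002,0.083,0,0,0]]}}

```text
time: 11.3
tool_pos: [0.5221, -0.2368, 0.0417]
ee_rot: [-3.136, -0.001, 1.331]
wrist_force: [-0.6, 0.5, 0.1]
width: 0.0844
finger_force: 0.0
```

{"api": "carry_out", "payload": {"commands": [[0,0,0,0,0,0],[0,0,0,0,0,0],[0,0,0,0,0,0],[0,0,0,0,0,0],[0,0,0,0,0,0]], "jaw": 0.4}}

```text
time: 11.8
tool_pos: [0.5245, -0.2382, 0.0464]
ee_rot: [3.14, 0.001, 1.331]
wrist_force: [-1.4, -0.1, 1.0]
width: 0.0497
finger_force: 30.0
```

{"api": "carry_out", "payload": {"commands": [[0,0,0,0,0,0],[0,0,0,0,0,0],[0,0,0,0,0,0],[0,0,0,0,0,0],[0,0,0,0,0,0]]}}

```text
time: 12.3
tool_pos: [0.5245, -0.2382, 0.0463]
ee_rot: [3.14, 0.001, 1.331]
wrist_force: [0.4, 0.2, 5.4]
width: 0.0498
finger_force: 30.0
```

{"api": "carry_out", "payload": {"commands": [[0,0,-0.01,0,0,0],[0,0,-0.03,0,0,0],[0,0,-0.06,0,0,0],[0,0,-0.09,0,0,0],[0,0,-0.115,0,0,0]]}}

```text
time: 12.8
tool_pos: [0.5235, -0.2376, 0.1613]
ee_rot: [-3.141, -0.0, 1.331]
wrist_force: [-0.1, 0.6, -1.7]
width: 0.0502
finger_force: 30.0
```

{"api": "carry_out", "payload": {"commands": [[0,0,-0.01,0,0,0],[0,0,-0.02,0,0,0],[0,0,-0.02,0,0,0],[0,0,-0.02,0,0,0],[0,0,-0.02,0,0,0]]}}

```text
time: 13.3
tool_pos: [0.5232, -0.2374, 0.1784]
ee_rot: [-3.138, -0.001, 1.331]
wrist_force: [-0.4, 0.6, -1.9]
width: 0.0499
finger_force: 30.0
```

```bash
cat > insp.py <<'E'
from go import *
L=np.array([.728,.229,.24]);a=np.radians(8.1);t=np.radians(20)
hx=np.array([np.cos(a)*np.cos(t),np.sin(a)*np.cos(t),np.sin(t)]);hy=np.array([-np.sin(a),np.cos(a),0]);hz=np.cross(hx,hy)
def pose(sgn,dist=.11,cx=0):   # sgn +1: tool x is along block +y
    tx=sgn*hx;tz=-hz;ty=np.cross(tz,tx);Rt=Ro.from_matrix(np.c_[tx,ty,tz])
    return L-dist*hx+.0037*tz-cx*tx,Rt
if __name__=="__main__":
    print(round(o["time"],2),p.round(4),o["ee_rot"],round(o["width"],4))
    for d in map(float,sys.argv[2:]):
        q=pose(float(sys.argv[1]),d);print(q[0].round(4),delta(*q).tolist())
E
python3 insp.py 1 .22 .11;python3 - <<'E'
from bench import *
from h import *
s=snapshot("scene");W=cloud(s);p=np.array(get_obs()["tool_pos"]);u=pix(s,p)[0:2].astype(int)
I=s["img"][u[1]-45:u[1]+55,u[0]-50:u[0]+70]
cv2.imwrite("pics/v4.png",cv2.resize(I,None,fx=6,fy=6,interpolation=cv2.INTER_CUBIC)[...,::-1])
E
```

```text
13.3 [ 0.5232 -0.2374  0.1784] [-3.13842270e+00 -8.39996585e-04  1.33079574e+00] 0.0499
[0.5246 0.2    0.1613] [0.4253, -0.1026, 0.0178, -0.2107, 0.3079, 1.1762]
[0.6269 0.2146 0.1989] [0.4638, -0.0068, -0.0201, -0.2107, 0.3079, 1.1762]
```

View pics/v4.png

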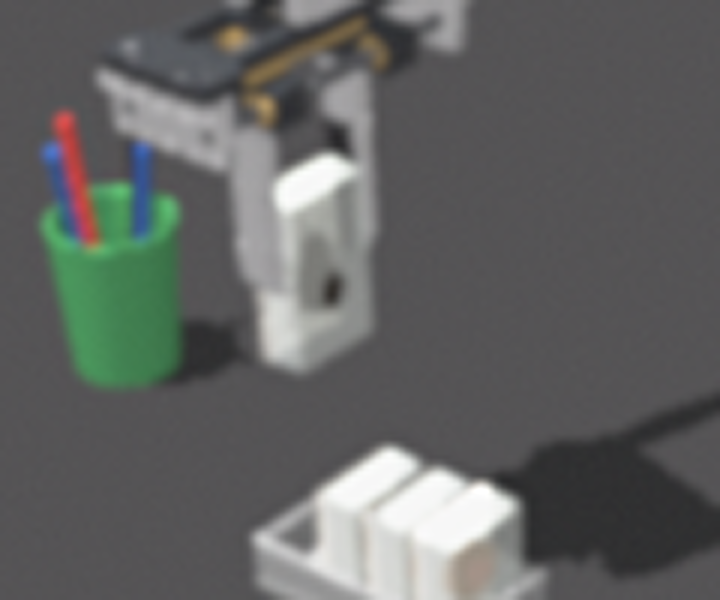

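The beetle is plain on the +y-world face, at crop (330,285) with its head up, so tool +x is beetle side. The three blocks in the tray are standing. Swinging to the stand-off in front of the lens.

{"api": "carry_out", "payload": {"commands": [[0.026,-0.006,0.001,-0.013,0.018,0.071],[0.06,-0.014,0.003,-0.03,0.043,0.165],[0.102,-0.025,0.004,-0.051,0.074,0.282],[0.145,-0.035,0.006,-0.072,0.105,0.4],[0.187,-0.045,0.008,-0.093,0.136,0.517]]}}

```text
time: 13.85
tool_pos: [0.5241, -0.044, 0.1713]
ee_rot: [3.088, -0.154, 0.811]
wrist_force: [0.9, 0.3, -1.2]
width: 0.05
finger_force: 30.0
```

```bash
python3 insp.py 1 .22
```

```text
13.85 [ 0.5241 -0.044   0.1713] [ 3.08829295 -0.15447389  0.81096902] 0.05
[0.5246 0.2    0.1613] [0.1736, -0.1695, 0.0282, -0.1158, 0.1698, 0.6538]
```

{"api": "carry_out", "payload": {"commands": [[0.026,-0.025,0.004,-0.017,0.026,0.098],[0.057,-0.056,0.009,-0.038,0.056,0.216],[0.089,-0.086,0.014,-0.059,0.087,0.333],[0.12,-0.117,0.019,-0.08,0.117,0.451],[0.148,-0.144,0.024,-0.098,0.144,0.556]]}}

```text
time: 14.35
tool_pos: [0.5233, 0.1625, 0.1627]
ee_rot: [3.124, -0.322, 0.249]
wrist_force: [0.2, -1.4, -1.2]
width: 0.0498
finger_force: 30.0
```

```bash
python3 insp.py 1 .22 .2
```

```text
14.35 [0.5233 0.1625 0.1627] [ 3.1237603 -0.3215663  0.2491411] 0.0498
[0.5246 0.2    0.1613] [0.0095, -0.0362, 0.004, -0.0176, 0.0266, 0.102]
[0.5432 0.2027 0.1681] [0.0294, -0.0341, 0.0034, -0.0176, 0.0266, 0.102]
```

{"api": "carry_out", "payload": {"commands": [[0.006,-0.016,0.002,-0.009,0.013,0.05],[0.009,-0.028,0.003,-0.015,0.022,0.085],[0.009,-0.033,0.004,-0.018,0.026,0.1],[0.009,-0.033,0.004,-0.018,0.026,0.1],[0.009,-0.033,0.004,-0.018,0.026,0.1]]}}

```text
time: 14.85
tool_pos: [0.5252, 0.1952, 0.1611]
ee_rot: [3.139, -0.347, 0.149]
wrist_force: [0.9, -0.4, -1.1]
width: 0.0497
finger_force: 30.0
```

```bash
python3 insp.py 1 .22 .11; python3 - <<'E'
from bench import *
from h import *
from insp import *
s=snapshot("top");W=cloud(s);np.savez("t5.npz",**s)
cols=W-L
for r in((.15,.35),):
    k=(W[...,2]>.2)&(W[...,0]>.68)&(W[...,0]<.85)&(abs(W[...,1]-.235)<.06);q=cols[k];print("head in cam frame",np.percentile(q@hx,[1,99]).round(3),np.percentile(q@hy,[1,50,99]).round(3),np.percentile(q@hz,[1,99]).round(3))
I=s["img"][90:250,190:330]
cv2.imwrite("pics/v5.png",cv2.resize(I,None,fx=3.7,fy=3.7,interpolation=cv2.INTER_CUBIC)[...,::-1])
E
```

```text
14.85 [0.5252 0.1952 0.1611] [ 3.13873881 -0.34687146  0.14930284] 0.0497
[0.5246 0.2    0.1613] [0.0002, -0.0048, -0.0001, 0.0001, 0.0022, 0.0075]
[0.6269 0.2146 0.1989] [0.1102, -0.004, -0.0004, 0.0001, 0.0022, 0.0075]
head in cam frame [0.   0.08] [-0.024 -0.003  0.021] [-0.012  0.028]
```

View pics/v5.png

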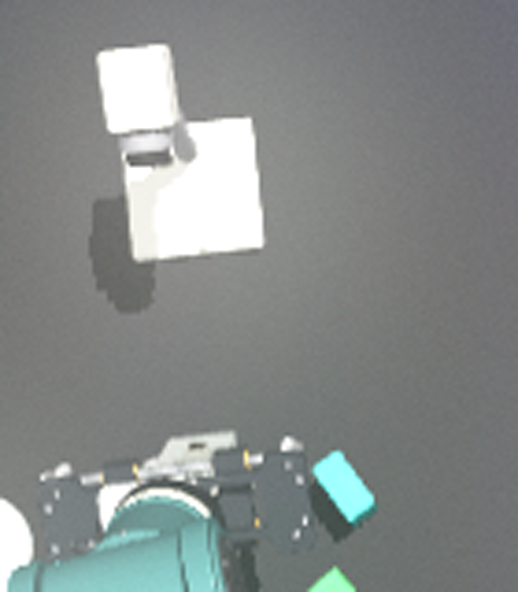

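The gripper stands off squarely in front of the lens (barrel tip at crop (150,160)), and the camera fit agrees within 2–3 mm. Final approach.

{"api": "carry_out", "payload": {"commands": [[0.01,0,0,0,0.001,0.003],[0.028,-0.001,0,0,0.001,0.003],[0.05,-0.002,0,0,0.001,0.003],[0.075,-0.002,0,0,0.001,0.003],[0.095,-0.002,0,0,0.001,0.003]]}}

```text
time: 15.4
tool_pos: [0.6159, 0.2101, 0.1952]
ee_rot: [3.14, -0.351, 0.144]
wrist_force: [0.6, -0.5, -1.0]
width: 0.0498
finger_force: 30.0
```

{"api": "carry_out", "payload": {"commands": [[0.008,0,0,0,0,0],[0.013,0,0,0,0,0],[0.015,0,0,0,0,0],[0.015,0,0,0,0,0],[0.015,0,0,0,0,0]]}}

```text
time: 15.9
tool_pos: [0.627, 0.2126, 0.1992]
ee_rot: [3.14, -0.349, 0.145]
wrist_force: [-0.7, 0.1, -1.2]
width: 0.0499
finger_force: 30.0
```

{"api": "carry_out", "payload": {"commands": [[0,0,0,0,0,0],[0,0,0,0,0,0],[0,0,0,0,0,0],[0,0,0,0,0,0],[0,0,0,0,0,0]]}}

```text
time: 16.4
tool_pos: [0.6276, 0.2127, 0.1995]
ee_rot: [3.14, -0.35, 0.145]
wrist_force: [1.4, 0.1, -1.2]
width: 0.0498
finger_force: 30.0
```

```bash
python3 insp.py 1 .11; python3 - <<'E'
from bench import *
from h import *
from insp import *
s=snapshot("scene");W=cloud(s)-L
k=(abs(W@hx+.11)<.045)&(abs(W@hy)<.045)&(abs(W@hz+.02)<.06)
q=W[k];print(len(q))
for a in(hx,hy,hz):print(np.percentile(q@a,[3,50,97]).round(4))
u=pix(s,[.627,.215,.2]).astype(int);I=s["img"][u[1]-60:u[1]+60,u[0]-70:u[0]+70]
cv2.imwrite("pics/v6.png",cv2.resize(I,None,fx=5,fy=5,interpolation=cv2.INTER_CUBIC)[...,::-1])
V=cloud(s);a=np.radians(76.3);x=np.array([np.cos(a),np.sin(a),0]);y=np.array([np.sin(a),-np.cos(a),0]);D=V-[.5335,-.1912,0]
for n,x0,x1 in(("viewed",.031,.075),("s1",-.001,.03),("s2",-.03,-.003)):
    k=(V[...,2]>.063)&(V[...,2]<.08)&(D@x>x0)&(D@x<x1)&(abs(D@y)<.05);print(n,np.median(D[k]@x).round(4),np.median(D[k]@y).round(4),np.median(V[k][:,2]).round(4))
E
```

```text
16.4 [0.6276 0.2127 0.1995] [ 3.14034002 -0.34952004  0.14538776] 0.0498
[0.6269 0.2146 0.1989] [-0.0006, -0.002, 0.0004, -0.0001, -0.0005, 0.0038]
639
[-0.1039 -0.0982 -0.0941]
[-0.0345  0.      0.0334]
[-0.0099  0.0169  0.0388]
viewed 0.0502 0.0016 0.0721
s1 0.0166 0.004 0.0719
s2 -0.014 0.0037 0.072
```

View pics/v6.png

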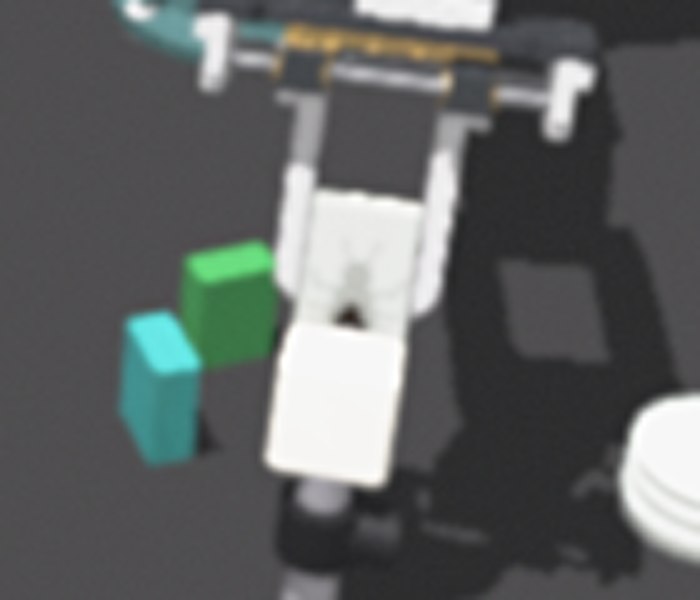

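The beetle side (crop (350,290), head up) faces the lens. The face sits 98 mm in front, so the block's middle is at about 110 mm, centred. The tray blocks are unmoved and the arm is still, so I'm handing in.

```bash
python3 -c "
from bench import *
print(close_job())"
```

```text
the job is handed in; nothing more can be done
None
```

I put the viewed block in the tray's free place and let go of it. The tall block is held about 110 mm in front of the lens with its beetle side facing it, head up, and the job is handed in. No verdict came back, so success is by my own measurements only.

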